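# Hang the ring gauge on the hook inside the low gauge cabinet

## Task

Pick up the wooden-handled ring gauge from the bench and hang it by its ring on the orange hook inside the low green cabinet: tip it ring-up to reach in under the front lip and the roof, feel for the hook's back plate, and lower the ring over the hook. Let go so that it hangs freely from the hook and comes to rest. Push only gently against the cabinet and its hook, and leave the goblet, the bobbin and the gouge where they are.

Things in the scene. Friction and masses are not known exactly. Their poses are not given: they have to be found in the camera images.
- gauge_grip (a point): Centre of the gauge's pale wooden handle: a bar 120 mm long (along its x), 22 mm wide (y), 20 mm thick (z), brass band near the ring end. The gauge is one rigid piece of 0.11 to 0.2 kg and starts lying flat on the bench, handle centre 10 mm up, z up. +x points along the handle towards the ring.
- gauge_ring (a point): Centre of the gauge's steel ring, 135 mm from the handle's centre along +x, same axes as gauge_grip. Bent from 7 mm round rod: hole 32 mm, outside 46 mm, hole axis along the gauge's z. A steel neck 12 mm wide, 6 mm thick joins it to the handle.
- cabinet: Low green cabinet fixed to the bench, 130 mm deep (x), 220 wide (y), 325 high (z); front (-x) open towards the robot, back open too. Origin: centre of its underside; x points inwards, z up. Side walls 10 mm, wooden floor 12 mm, clear roof with underside at z = 313 mm. Pushes of the gauge or robot on it or its hook must stay under 12 N.
- cabinet_lip (a point): Middle of the lower edge of the green lip that hangs from the roof's front edge across the opening: at cabinet x = -62, y = 0, z = 263 mm, 6 mm thick, running across the full width. Things go in beneath it. Axes as the cabinet's.
- hook_zone (a point): Point fixed in the cabinet at x = 24, y = 0, z = 245 mm: the middle of the range of depths where the hook bar may be clamped. The steel plate (50 mm wide, z = 225 to 310 mm) carries the hook on its front face, which lies anywhere from 22 mm before to 22 mm beyond this point, new each time, not measured: feel or see it. It is clamped firm. Axes as the cabinet's.
- hook_shape (a point): Same point as hook_zone, for the hook's shape: orange 7 mm rod at y = 0, level from the plate's front face towards the opening at z = 245 mm, turning straight up 15.5 mm (rod centre) before the plate, tip ending at z = 261 mm. Gap from plate to upturned tip: 12 mm. Below, flush with the plate's face, a rubber rest (z = 76 to 94 mm) stops the handle's swing. Hung ring's centre: near z = 233 mm.
- goblet: Turned wooden goblet standing on the bench, 60 mm across, 85 mm high; origin under its centre. Leave alone.
- bobbin: Turned wooden bobbin standing on the bench, 56 mm across, 60 mm high; origin under its centre. Leave alone.
- gouge: Turning gouge lying on the bench, dark wooden handle 150 mm long towards its -x and dark steel blade 130 mm towards +x, 26 mm wide, 24 mm high; origin under the joint of handle and blade. Leave alone.
Things that resemble listed ones, but are neither listed nor needed, are in the scene too. There is more than one size of the part that bears gauge_grip; the job needs the largest.

How it is judged:
On the way:
1. the gauge is lifted off the bench (height (world z) of gauge_grip above 0.07 m), for 0.1 s.
At the end, for the whole second after the job is handed in: The gauge hangs on the hook: ring centre 222 to 240 mm high, within 20 mm of the cabinet's middle line and from 25 mm in front to 46 mm behind its centre; handle down within 0.25 rad of vertical; borne by the cabinet (over 0.3 N); slower than 0.08 m/s and 0.8 rad/s (x of gauge_ring in the frame of cabinet between -0.025 and 0.046 m and y of gauge_ring in the frame of cabinet between -0.02 and 0.02 m and z of gauge_ring in the frame of cabinet between 0.222 and 0.24 m and angle between gauge_ring's own x axis and vertical below 0.25 rad and contact force between gauge and cabinet above 0.3 N and linear speed of gauge below 0.08 m/s and angular speed of gauge below 0.8 rad/s); the robot touches nothing.
It fails at once if while the fingers hold it, the gauge is pushed against the cabinet or its hook with more than 12 N (contact force between gauge and cabinet above 12 N and contact force between the fingers and gauge above 1 N).
It fails at once if the robot pushes against the cabinet with more than 12 N (contact force between any of the arm, the fingers and cabinet above 12 N).
It fails at once if the goblet, the bobbin or the gouge is moved by more than 30 mm (distance of any of goblet, bobbin, gouge from where it was at the start of the episode above 0.03 m).
It also fails if it takes over 67 s, if anything falls off the work surface, if the arm or the gripper's body presses on something with over 40 N, if the wrist force passes 120 N, or if a joint passes its speed limit or range.

## Robot

A 7-joint arm with a two-finger parallel gripper is mounted at the origin on the work surface. World frame = base frame: x ahead of the robot, y to its left, z up, the work surface at z = 0. Lengths are in m, angles in rad, forces in N, time in s.
With the tool pointing down it reaches from about 0.35 to 0.9 m from the base axis. Payload 7.2 kg.
Tool frame: the origin (TCP) lies at the very end of the fingers, on their centre line; the grasp point (between the pads) lies 19 mm behind it; z points along the fingers, y is the line along which they close (so a half turn about z gives the same grasp; the last joint's range is limited). The gripper opens to 88 mm and grips with 3 to 60 N. Pads are 20 mm wide; open, the fingers measure 115 mm over their backs; the gripper's body (75 mm by 178 mm) begins 61 mm behind the grasp point.
Start: joints at [-1.33, 0.411, -0.013, 1.596, 0.006, 1.134, -0.082], TCP at [0.19, 0.595, 0.223] pointing down, gripper open.
Joint ranges: [-2.95, 2.95], [-0.29, 1.99], [-1.47, 1.44], [0.14, 2.54], [-1.03, 4.17], [0.13, 1.85], [-2.86, 2.86]. Speed limits (rad/s): [2.39, 2.39, 3.01, 3.01, 3.14, 3.14, 3.14].

## Interface

Orientations are given as a 3x3 rotation matrix whose columns are the frame's x, y, z axes.
In Python, from cell import robot gives the robot as it stands.
- The arm moves only by the shell command python3 -m pendant 'ROWS'. ROWS is JSON, one flat list of numbers, 5 for each row, row after row: the finger opening in m, from 0 to 0.0878, then the shift along the tool's x, y, z in m, then the turn about the tool's z in degrees. A call has 1 to 12 rows; each row shifts and turns the commanded pose from where the row before left it, along the tool's axes as they then stand; what a row does not reach is not made up. A row lasts 1/10 s, in which the tool goes at most 50 mm and 8.59 degrees, less where a joint would pass 70% of its speed; a pose out of reach is approached as far as the arm can. A call with a gripper value outside its range is refused whole. The fingers move at their own pace and stop on an object; the grip force is fixed at half the most. Time passes only in rows, so rows that do not move let the fingers close. It gives the time, the measured TCP pose, the force, the opening and the grip force at its end, in the units of the state.
- robot.observe(): the state, without advancing time (a new reading comes with each control period).
- robot.get_image(name): name is "scene" or "top" or "wrist"; returns (picture, depth): 400x640x3 uint8, red, green, blue; 400x640 float32, m along the optical axis (not along the pixel's ray), 0 where there is no reading.
- robot.camera_info(name): a dict with "intrinsics" (3x3 intrinsics, pixels), "pose" (4x4, takes a point from camera to world coordinates). Camera axes: x right, y up, looking along -z (the intrinsics and any distortion apply to the point x, -y, -z); pixel columns grow to the right and rows downward; lengths in m; the calibration is good to about 2 mm. A picture is of the moment at which its call begins: read the wrist's pose just before it. camera_info takes no time and is no camera call; for the wrist camera it gives the pose at the moment of the call.
- robot.job_done(): hands the job in; it is judged then, once.
The state is a dict: "t": time; "joint_positions": joint angles; "joint_vel": joint speeds; "joint_torque": joint torques, N m; "position": TCP position; "ee_rot": TCP orientation; "wrist_force": force on the tool from outside, world axes, zero at the start; "torque": the same for the moment, N m; "grip_width": finger opening in m; "gripper_force": force on a finger pad.
Only numpy, scipy, OpenCV 4.12 (cv2) and the standard library are available. Lean on these libraries where they do the work, as an engineer would, in place of code of your own. Each camera call takes 0.05 s, during which the arm holds its last target. There are 200 camera calls.

## Working session

There is one attempt and no reset: what is moved stays moved. The work goes in short steps, Python scripts to look and compute and a shell command to move; the robot and the scene stay as the last step left them, time stands still between calls to the robot, and variables do not carry over. Pictures are saved under pics/ and viewed, at most 11 in all, crops included, and the job is handed in when it is done.

```bash
ls; mkdir -p pics
python3 - <<'E'
from cell import robot
import cv2, numpy as np
s=robot.observe(); print(s['t'],s['position'],np.round(s['ee_rot'],3))
for n in ('scene','top'):
    im,d=robot.get_image(n); cv2.imwrite(f'pics/{n}0.png',im[:,:,::-1]); np.save(f'{n}0.npy',d)
    c=robot.camera_info(n); print(n,c['intrinsics'],np.round(c['pose'],4))
    if len(c)>2: print(c)
E
```

```text
pics
0.0 [0.18983701 0.59493922 0.22181059] [[-0.953  0.304 -0.   ]
 [ 0.304  0.953 -0.002]
 [-0.    -0.002 -1.   ]]
scene [[467.06517075   0.         324.71839549]
 [  0.         467.06517075 196.36960644]
 [  0.           0.           1.        ]] [[-0.7671 -0.5407  0.3453  1.0295]
 [ 0.6414 -0.6345  0.4313  0.5796]
 [-0.0141  0.5523  0.8335  1.4385]
 [ 0.      0.      0.      1.    ]]
top [[445.18265581   0.         318.97872325]
 [  0.         445.18265581 192.28795826]
 [  0.           0.           1.        ]] [[ 0.0024  0.995  -0.0995  0.3745]
 [-0.9997  0.0049  0.0244 -0.0806]
 [ 0.0248  0.0994  0.9947  1.4152]
 [ 0.      0.      0.      1.    ]]
```

View pics/scene0.png

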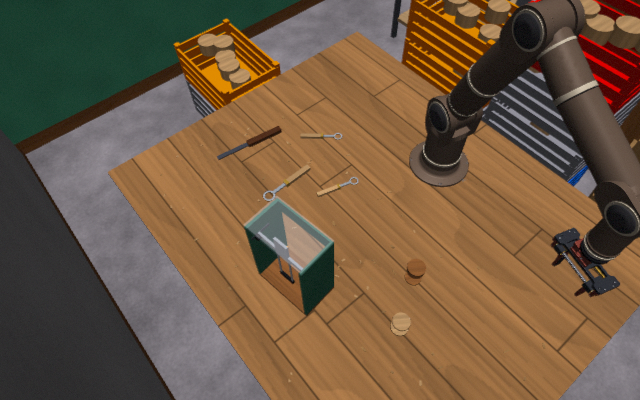

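View pics/top0.png

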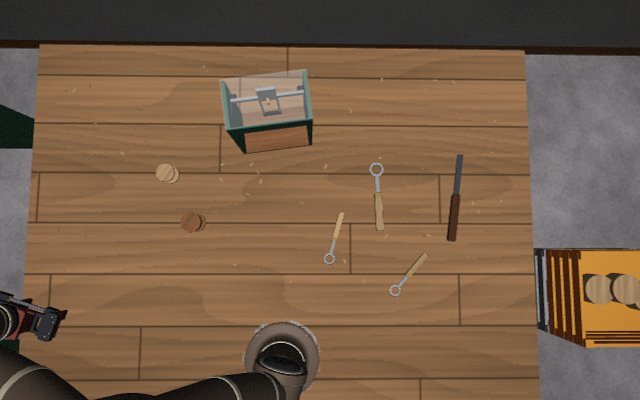

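Top view: three gauges at pixels (378,195), (335,238) and (408,275). The first looks the longest, so I'll measure all three and check with one enlarged crop. The cabinet is near (268,110), the goblet and bobbin are at (167,173) and (193,222), and the gouge is at (455,198).

```bash
cat > h.py <<'E'
import numpy as np, cv2
from cell import robot
def ray(c,px):
    px=np.atleast_2d(np.asarray(px,float)); K=c['intrinsics']; T=c['pose']
    d=np.c_[(px[:,0]-K[0,2])/K[0,0], -(px[:,1]-K[1,2])/K[1,1], -np.ones(len(px))]
    return T[:3,3], d@T[:3,:3].T
def plane(c,px,z):
    o,d=ray(c,px); return o+d*((z-o[2])/d[:,2])[:,None]
def cloud(c,depth,mask):
    v,u=np.nonzero(mask&(depth>0)); o,d=ray(c,np.c_[u,v]); return o+d*depth[v,u][:,None]
def proj(c,P):
    K=c['intrinsics'];T=c['pose']; q=(np.atleast_2d(P)-T[:3,3])@T[:3,:3]
    return np.c_[K[0,0]*q[:,0]/-q[:,2]+K[0,2], K[1,1]*-q[:,1]/-q[:,2]+K[1,2]]
E
python3 - <<'E'
from h import *
c=robot.camera_info('top'); im=cv2.imread('pics/top0.png'); d=np.load('top0.npy')
hsv=cv2.cvtColor(im,cv2.COLOR_BGR2HSV)
v,u=np.mgrid[:400,:640]; o,r=ray(c,np.c_[u.ravel(),v.ravel()]); P=(o+r*d.ravel()[:,None]).reshape(400,640,3)
m=((P[...,2]>0.006)&(P[...,2]<0.05)&(u>320)&(u<480)&(v>140)&(v<310)).astype(np.uint8)
n,l,st,ce=cv2.connectedComponentsWithStats(m)
for i in range(1,n):
    if st[i,4]<30: continue
    vv,uu=np.nonzero(l==i); Q=plane(c,np.c_[uu,vv],.010)[:,:2].astype(np.float32)
    print(ce[i],st[i,4],cv2.minAreaRect(Q))
# cabinet
g=(hsv[...,0]>60)&(hsv[...,0]<100)&(hsv[...,1]>80)&(u>200)&(u<330)&(v>60)&(v<160)
C=P[g&(d>0)]; print('green z',np.percentile(C[:,2],[1,50,90,99]))
t=C[C[:,2]>.30]; print(len(t),cv2.minAreaRect(t[:,:2].astype(np.float32)))
a=cv2.resize(im[55:165,205:330],None,fx=6,fy=6,interpolation=cv2.INTER_CUBIC)[:560,:750]
cv2.imwrite('pics/cab.png',a)
b=cv2.resize(im[150:305,320:470],None,fx=3.8,fy=3.8,interpolation=cv2.INTER_CUBIC); cv2.imwrite('pics/gau.png',b)
for q in [(167,174),(193,222)]: print(q, P[q[1],q[0]])
print(P[[100,90,95,88,100,105],[268,268,260,275,240,267]].round(3))
E
```

```text
[454.34411765 201.87352941] 680 ((0.5019314289093018, -0.5476904511451721), (0.03198116645216942, 0.2806627154350281), 82.61930847167969)
[377.25925926 199.08101852] 432 ((0.5033165216445923, -0.29451826214790344), (0.2139921337366104, 0.04497453570365906), 0.1616821438074112)
[334.64227642 235.35772358] 246 ((0.372900128364563, -0.15973159670829773), (0.033311571925878525, 0.16550250351428986), 76.68647766113281)
[409.45914397 272.17120623] 257 ((0.25588512420654297, -0.39699989557266235), (0.032753705978393555, 0.16687482595443726), 45.02667999267578)
green z [0.02520443 0.28567194 0.31495578 0.3212805 ]
182 ((0.6545693874359131, 0.01816476136445999), (0.0027985326014459133, 0.21265365183353424), 7.896309852600098)
(167, 174) [0.56362622 0.3491615  0.06110487]
(193, 222) [0.41729473 0.26038771 0.08340937]
[[0.716 0.021 0.323]
 [0.742 0.022 0.322]
 [0.729 0.041 0.323]
 [0.746 0.004 0.327]
 [0.716 0.092 0.32 ]
 [0.704 0.024 0.321]]
```

View pics/gau.png

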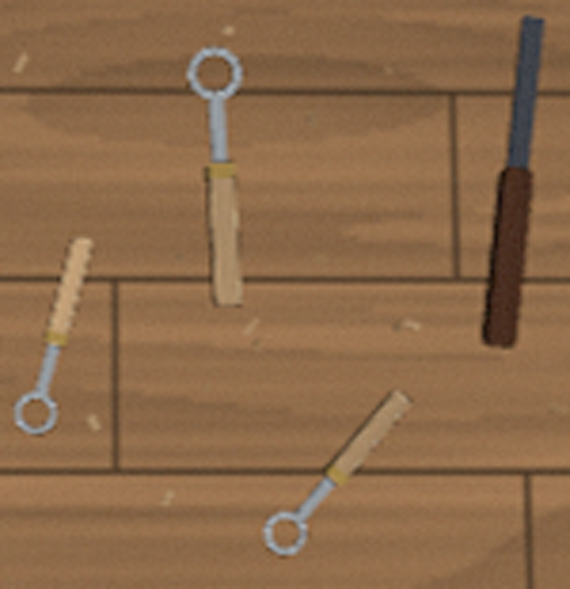

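View pics/cab.png

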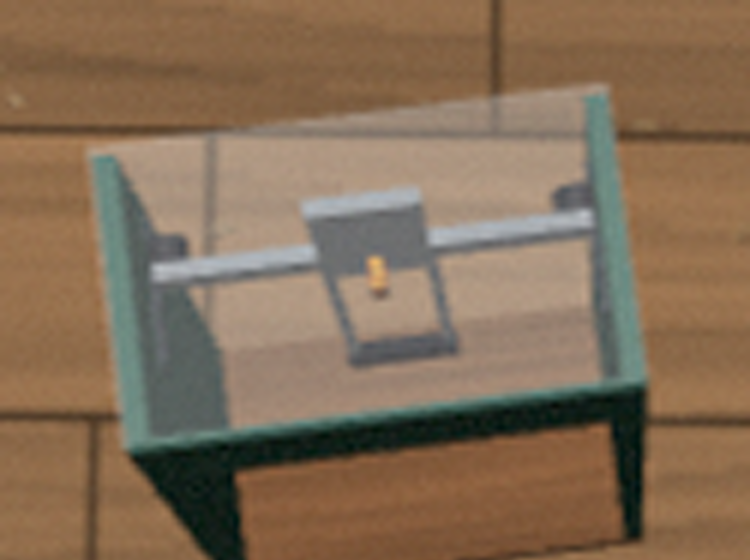

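The crop confirms it. The gauge at (378,195) is the largest, about 214 mm overall against about 166 mm for the other two, so it is the one described. The cabinet crop shows the plate at crop (365,230) and the orange hook at (377,275).

The moves only turn about the tool's z, but the gauge has to be tipped, so I'll check the pendant's usage text first.

```bash
python3 -m pendant --help 2>&1 | head -30
python3 - <<'E'
from h import *
print(robot.observe()['t'],[x for x in dir(robot) if x[0]!='_'])
c=robot.camera_info('top')
px=lambda a:[(205+x/6,55+y/6) for x,y in a]
print('roof corners FL FR BL BR',plane(c,px([(130,447),(647,382),(90,152),(607,88)]),.325).round(4))
print('plate top front',plane(c,px([(304,220),(423,205)]),.310).round(4))
print('hook tip',plane(c,px([(378,288)]),.261).round(4),plane(c,px([(376,262)]),.2485).round(4))
g=lambda a:[(320+x/3.8,150+y/3.8) for x,y in a]
print('ring, band, end',plane(c,g([(215,74),(221,166),(228,304)]),.010).round(4))
E
```

```text
invalid input: not JSON, or not a number
0.1 ['IKError', 'camera_info', 'get_image', 'job_done', 'observe']
roof corners FL FR BL BR [[ 0.6392  0.1224  0.325 ]
 [ 0.6686 -0.0915  0.325 ]
 [ 0.7648  0.142   0.325 ]
 [ 0.7951 -0.0741  0.325 ]]
plate top front [[0.7415 0.0541 0.31  ]
 [0.7486 0.0038 0.31  ]]
hook tip [[0.7273 0.0269 0.261 ]] [[0.743  0.0291 0.2485]]
ring, band, end [[ 0.5893 -0.2992  0.01  ]
 [ 0.5115 -0.3035  0.01  ]
 [ 0.3964 -0.3081  0.01  ]]
```

Measured so far:
- **Cabinet:** centre about (0.717, 0.025), yaw about 7.8°.
- **Plate:** front face near cabinet x ≈ 28 mm.
- **Gauge:** handle centre about (0.4555, -0.305), yaw about 2.6°.

The tool stays vertical, so I'll grip the handle and rest the ring lightly on the cabinet's front roof edge. Lowering the tool then turns the gauge ring-up in the grip. With it tipped about 30°, the ring can go under the lip and drop over the hook tip from outside.

```bash
cat >> h.py <<'E'
def where():
    s=robot.observe(); R=np.array(s['ee_rot']); y=R[:,1]; x=R[:,0]
    print('t',round(s['t'],2),'tcp',np.round(s['position'],4),'xyaw',round(np.degrees(np.arctan2(x[1],x[0])),2),'zaxis',np.round(R[:,2],4),'F',np.round(s['wrist_force'],2),'w',round(s['grip_width'],4),'gf',round(float(np.max(s['gripper_force'])),1),'q',np.round(s['joint_positions'],2))
    return s
def togo(P):
    s=where(); print('togo tool', np.round(np.array(s['ee_rot']).T@(np.array(P)-s['position']),4))
E
python3 -m pendant '[0.08,0,0,0,-7, 0.08,0,0,0,-7, 0.08,0,0,0,-6.3, 0.08,-0.036,-0.022,0,0, 0.08,-0.036,-0.022,0,0, 0.08,-0.036,-0.022,0,0, 0.08,-0.036,-0.022,0,0, 0.08,-0.036,-0.022,0,0, 0.08,-0.036,-0.022,0,0, 0.08,-0.036,-0.022,0,0]'
python3 -c "
from h import *
togo([.4455,-.3059,.15])"
```

```text
t: 1.1
position: [0.4499, 0.4519, 0.2223]
ee_rot: [[-0.999, -0.046, -0.0], [-0.046, 0.999, -0.0], [0.0, -0.0, -1.0]]
wrist_force: [-0.8, 0.4, 0.1]
grip_width: 0.0799
gripper_force: 0.0
t 1.1 tcp [0.4499 0.4519 0.2223] xyaw -177.39 zaxis [-4.e-04 -5.e-04 -1.e+00] F [-0.81  0.4   0.09] w 0.0799 gf 0.0 q [-0.87  0.43  0.01  1.56 -0.    1.15  0.76]
togo tool [ 0.0389 -0.7567  0.0726]
```

```bash
python3 -m pendant '[0.08,0.003,-0.05,0,0, 0.08,0.003,-0.05,0,0, 0.08,0.003,-0.05,0,0, 0.08,0.003,-0.05,0,0, 0.08,0.003,-0.05,0,0, 0.08,0.003,-0.05,0,0, 0.08,0.003,-0.05,0,0, 0.08,0.003,-0.05,0,0, 0.08,0.003,-0.05,0,0, 0.08,0.003,-0.05,0,0, 0.08,0.003,-0.05,0,0, 0.08,0.003,-0.05,0,0]' | grep pos
python3 -m pendant '[0.08,0.001,-0.05,0.02,0, 0.08,0.001,-0.05,0.02,0, 0.08,0,-0.05,0.02,0, 0.08,0,0,0.012,0, 0.08,0,0,0,0]' |grep pos
python3 - <<'E'
from h import *
togo([.4455,-.3059,.15])
c=robot.camera_info('wrist'); im,d=robot.get_image('wrist'); cv2.imwrite('pics/w1.png',im[:,:,::-1]); print(np.round(c['pose'],3),c['intrinsics'][0,0])
print('expected px ring,handle', proj(c,[[.5893,-.2992,.01],[.4555,-.3054,.01]]).round(0))
E
```

```text
position: [0.4395, -0.1488, 0.2227]
position: [0.4429, -0.2862, 0.1529]
t 2.8 tcp [ 0.4429 -0.2862  0.1529] xyaw -177.54 zaxis [-0.0041  0.0013 -1.    ] F [-0.13  0.01 -0.06] w 0.08 gf 0.0 q [ 0.12  0.34  0.45  1.93 -0.18  0.91  2.28]
togo tool [-0.0018 -0.0198  0.0028]
[[-0.044 -0.956 -0.29   0.363]
 [ 0.999 -0.041 -0.014 -0.29 ]
 [ 0.001 -0.29   0.957  0.315]
 [ 0.     0.     0.     1.   ]] 336.16630741079723
expected px ring,handle [[299. 314.]
 [297. 193.]]
```

View pics/w1.png

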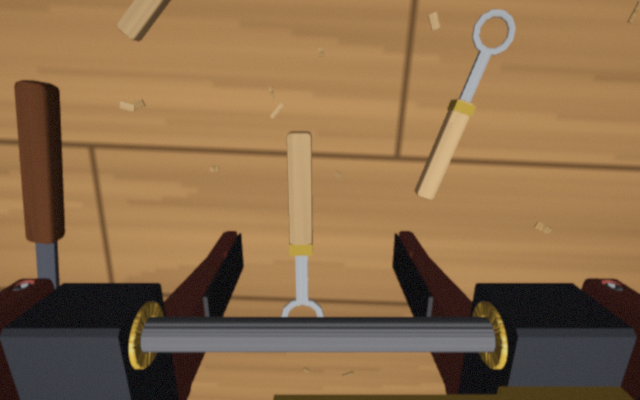

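Wrist view: the handle's tail end is at (299,133), the brass band at (301,250) and the ring top at (302,305). The grasp area is clear.

Run:
```python
from h import *
c=robot.camera_info('wrist')
e,b=plane(c,[(299.5,136),(301,246)],.02)  # top-face tail edge, band start
n=plane(c,[(302,300)],.010)[0]
print(e.round(4),b.round(4),n.round(4)); d=(n-e)[:2]; d/=np.linalg.norm(d); print('yaw',np.degrees(np.arctan2(d[1],d[0])))
g=e[:2]+d*.050; print('grasp',g)
togo([g[0],g[1],.0025])
```

```text
[ 0.4019 -0.3029  0.02  ] [ 0.5073 -0.2983  0.02  ] [ 0.5744 -0.2956  0.01  ]
yaw 2.4295935052570394
grasp [ 0.45184455 -0.30077924]
t 2.85 tcp [ 0.4438 -0.2852  0.154 ] xyaw -177.42 zaxis [-0.0025  0.0014 -1.    ] F [0.14 0.05 0.73] w 0.0799 gf 0.0 q [ 0.12  0.34  0.45  1.93 -0.18  0.91  2.28]
togo tool [-0.0077 -0.0161  0.1514]
```

```bash
python3 -m pendant '[0.08,-0.005,-0.017,0.04,0, 0.08,0,0,0.04,0, 0.08,0,0,0.04,0, 0.08,0,0,0.02,0, 0.08,0,0,0.008,0, 0.08,0,0,0,0]' 
python3 -c "
from h import *
togo([.449,-.3015,.0035])"
```

```text
t: 3.45
position: [0.4508, -0.3015, 0.007]
ee_rot: [[-0.999, -0.047, -0.0], [-0.047, 0.999, 0.001], [0.0, 0.001, -1.0]]
wrist_force: [-0.8, -1.0, 1.0]
grip_width: 0.0798
gripper_force: 0.0
t 3.45 tcp [ 0.4508 -0.3015  0.007 ] xyaw -177.29 zaxis [-3.e-04  9.e-04 -1.e+00] F [-0.83 -1.01  0.96] w 0.0798 gf 0.0 q [ 0.23  0.58  0.35  2.   -0.33  0.62  2.42]
togo tool [0.0018 0.0001 0.0035]
```

```bash
python3 -m pendant '[0.08,0.002,0,0.003,0, 0.01,0,0,0,0, 0.01,0,0,0,0, 0.01,0,0,0,0, 0.01,0,0,0,0, 0.01,0,0,0,0, 0.01,0,0,0,0, 0.01,0,0,0,0,0.01,0,0,0,0]' |grep -v ee
python3 -m pendant '[0.01,0,0,-0.01,0, 0.01,0,0,-0.03,0, 0.01,0,0,-0.04,0, 0.01,0,0,-0.05,0, 0.01,0,0,-0.05,0, 0.01,0,0,-0.04,0, 0.01,0,0,0,0, 0.01,0,0,0,0]'
python3 - <<'E'
from h import *
where()
c=robot.camera_info('wrist'); im,d=robot.get_image('wrist'); cv2.imwrite('pics/w2.png',im[:,:,::-1]); np.save('w2.npy',d)
im,d=robot.get_image('wrist') if 0 else (im,d)
print(d[120:320:15,300].round(3))
s=robot.observe();print(s['torque'])
E
```

```text
t: 4.35
position: [0.4483, -0.3029, 0.0039]
wrist_force: [-0.5, 0.2, -0.2]
grip_width: 0.0221
gripper_force: 30.0
t: 5.15
position: [0.4483, -0.3028, 0.2247]
ee_rot: [[-0.999, -0.046, 0.002], [-0.046, 0.999, -0.0], [-0.002, -0.0, -1.0]]
wrist_force: [0.3, 0.7, -2.8]
grip_width: 0.0214
gripper_force: 30.0
t 5.15 tcp [ 0.4483 -0.3028  0.2247] xyaw -177.38 zaxis [ 1.7e-03 -2.0e-04 -1.0e+00] F [ 0.27  0.71 -2.79] w 0.0214 gf 30.0 q [ 0.1   0.28  0.5   1.83 -0.15  1.07  2.27]
[0.38  0.383 0.39  0.    0.152 0.153 0.155 0.158 0.16  0.163 0.165 0.167
 0.171 0.173]
[0.01404103 0.12173027 0.03163778]
```

View pics/w2.png

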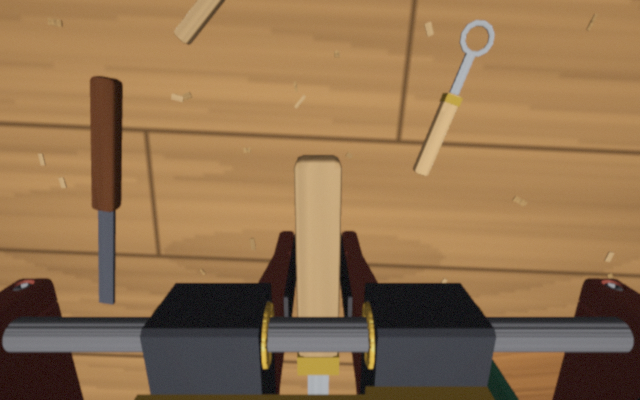

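The gauge is held: the handle is centred at u ≈ 318 and the ring end points forward. Next I'll measure its pitch in the grip and the way to the roof edge.

```bash
cat >> h.py <<'E'
YC=np.radians(7.8); CC=np.array([.7169,.0247]); RC=np.array([[np.cos(YC),-np.sin(YC)],[np.sin(YC),np.cos(YC)]])
def cab(p): p=np.asarray(p,float); return np.r_[RC.T@(p[:2]-CC),p[2:]]
def world(p): p=np.asarray(p,float); return np.r_[RC@p[:2]+CC,p[2:]]
def pitch():
    "pitch (deg, ring-up +) of the held handle's top face seen by the wrist camera, and tail end distance"
    c=robot.camera_info('wrist'); s=robot.observe(); im,d=robot.get_image('wrist')
    m=np.zeros(d.shape,bool); m[40:310,306:328]=1; m&=(d>.08)&(d<.26)
    P=(cloud(c,d,m)-s['position'])@np.array(s['ee_rot'])
    P=P[(abs(P[:,1])<.009)]; P[:,0]*=-1; P[:,2]*=-1   # forward, up of TCP
    k=np.polyfit(P[:,0],P[:,2],1); r=abs(P[:,2]-np.polyval(k,P[:,0])); P=P[r<.003]; k=np.polyfit(P[:,0],P[:,2],1)
    print('pitch',np.degrees(np.arctan(k[0])).round(2),'top height at tcp x',k[1].round(4),'tail x',P[:,0].min().round(4),len(P)); return k
E
python3 - <<'E'
from h import *
pitch(); s=where(); print('cab tcp',cab(s['position']).round(4)); 
# target: grip at cab x=-215, z such that ring well above roof
togo(world([-.215,0,.36]))
E
```

```text
pitch 0.38 top height at tcp x 0.016 tail x -0.0508 3289
t 5.25 tcp [ 0.4474 -0.3022  0.2226] xyaw -177.39 zaxis [-0.0022  0.0012 -1.    ] F [ 0.22  0.21 -1.04] w 0.0216 gf 30.0 q [ 0.11  0.28  0.49  1.83 -0.15  1.07  2.27]
cab tcp [-0.3114 -0.2873  0.2226]
t 5.25 tcp [ 0.4474 -0.3022  0.2226] xyaw -177.39 zaxis [-0.0022  0.0012 -1.    ] F [ 0.22  0.21 -1.04] w 0.0216 gf 30.0 q [ 0.11  0.28  0.49  1.83 -0.15  1.07  2.27]
togo tool [-0.0697  0.295  -0.1371]
```

```bash
python3 -m pendant '[0.01,0,0,-0.04,-2.6, 0.01,0,0,-0.045,-2.6, 0.01,0,0,-0.045,0, 0.01,0,0.048,0,0, 0.01,0,0.048,0,0, 0.01,0,0.048,0,0, 0.01,0,0.048,0,0, 0.01,0,0.048,0,0, 0.01,0,0.047,0,0, 0.01,0,0,0,0, 0.01,0,0,0,0]'
python3 - <<'E'
from h import *
pitch(); s=where(); print('cab tcp',cab(s['position']).round(4)); 
togo(world([-.205,0,.345]))
E
```

```text
t: 6.35
position: [0.4087, -0.018, 0.3525]
ee_rot: [[-0.99, -0.138, -0.003], [-0.138, 0.99, -0.001], [0.003, -0.0, -1.0]]
wrist_force: [1.0, -0.8, -2.7]
grip_width: 0.0215
gripper_force: 30.0
pitch 0.33 top height at tcp x 0.0161 tail x -0.051 3280
t 6.4 tcp [ 0.4089 -0.0191  0.3527] xyaw -172.19 zaxis [-2.5e-03 -8.0e-04 -1.0e+00] F [-0.29 -0.4  -1.71] w 0.0217 gf 30.0 q [-0.28 -0.07  0.19  1.88  0.02  1.34  1.62]
cab tcp [-0.3111 -0.0016  0.3527]
t 6.4 tcp [ 0.4089 -0.0191  0.3527] xyaw -172.19 zaxis [-2.5e-03 -8.0e-04 -1.0e+00] F [-0.29 -0.4  -1.71] w 0.0217 gf 30.0 q [-0.28 -0.07  0.19  1.88  0.02  1.34  1.62]
togo tool [-0.1061  0.0016  0.0074]
```

```bash
python3 -m pendant '[0.01,-0.035,0,0,0, 0.01,-0.036,0.001,0,0, 0.01,-0.035,0,0,0, 0.01,0,0,0.008,0, 0.01,0,0,0.008,0, 0.01,0,0,0.004,0, 0.01,0,0,0,0]' |grep -v ee
python3 - <<'E'
from h import *
s=where(); print('cab tcp',cab(s['position']).round(4))
for n in ('top',):
    im,d=robot.get_image(n); cv2.imwrite('pics/t3.png',cv2.resize(im[50:210,190:390,::-1],None,fx=3.7,fy=3.7,interpolation=cv2.INTER_CUBIC))
s=where()
E
```

```text
t: 7.1
position: [0.513, -0.004, 0.3333]
wrist_force: [-0.8, 0.2, -0.8]
grip_width: 0.022
gripper_force: 30.0
t 7.1 tcp [ 0.513  -0.004   0.3333] xyaw -172.26 zaxis [-1.5e-03 -1.0e-04 -1.0e+00] F [-0.76  0.2  -0.78] w 0.022 gf 30.0 q [-0.27  0.13  0.21  1.71 -0.03  1.3   1.65]
cab tcp [-0.2059 -0.0008  0.3333]
t 7.15 tcp [ 0.5134 -0.0038  0.334 ] xyaw -172.24 zaxis [-3.e-04  1.e-04 -1.e+00] F [-0.01  0.31 -1.7 ] w 0.0218 gf 30.0 q [-0.27  0.13  0.21  1.71 -0.03  1.3   1.65]
```

View pics/t3.png

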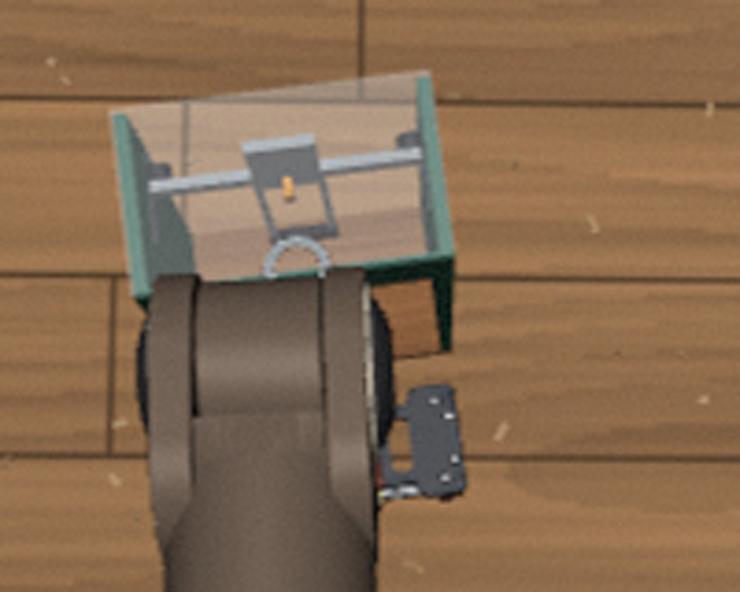

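Top crop: the ring (centre near crop (297,268)) straddles the roof's front edge with the hole over it, as planned. Now I'll lower gently onto the edge.

```bash
python3 -m pendant '[0.01,0,0,0.003,0, 0.01,0,0,0.003,0, 0.01,0,0,0.002,0, 0.01,0,0,0.002,0, 0.01,0,0,0.002,0, 0.01,0,0,0,0]' |grep -v ee
python3 -c "
from h import *
for i in range(3): s=where() if i==0 else robot.observe(); print(np.round(s['wrist_force'],1),np.round(s['torque'],2))
pitch(); s=robot.observe(); print(np.round(s['wrist_force'],1),np.round(s['torque'],2))
pitch(); s=robot.observe(); print(np.round(s['wrist_force'],1),np.round(s['torque'],2))"
```

```text
t: 7.75
position: [0.5142, -0.0032, 0.3219]
wrist_force: [-0.9, -0.4, -0.7]
grip_width: 0.0216
gripper_force: 30.0
t 7.75 tcp [ 0.5142 -0.0032  0.3219] xyaw -172.19 zaxis [ 1.e-04  0.e+00 -1.e+00] F [-0.88 -0.42 -0.72] w 0.0216 gf 30.0 q [-0.27  0.14  0.21  1.73 -0.03  1.28  1.65]
[-0.9 -0.4 -0.7] [0.06 0.01 0.03]
[-0.9 -0.4 -0.7] [0.06 0.01 0.03]
[-0.9 -0.4 -0.7] [0.06 0.01 0.03]
pitch 0.66 top height at tcp x 0.016 tail x -0.0511 3296
[-0.6  0.6 -0.8] [ 0.03  0.01 -0.03]
pitch 0.62 top height at tcp x 0.016 tail x -0.0509 3299
[-0.5  1.5 -1.9] [ 0.04  0.06 -0.  ]
```

```bash
python3 -m pendant '[0.01,0,0,0.002,0, 0.01,0,0,0.002,0, 0.01,0,0,0.001,0, 0.01,0,0,0,0]' |grep -v ee
python3 -c "
from h import *
pitch(); s=robot.observe(); print(np.round(s['wrist_force'],1),np.round(s['torque'],2))
pitch(); s=robot.observe(); print(np.round(s['wrist_force'],1),np.round(s['torque'],2))"
```

```text
t: 8.25
position: [0.5143, -0.0032, 0.3169]
wrist_force: [0.3, -1.1, 0.5]
grip_width: 0.0223
gripper_force: 30.0
pitch 2.55 top height at tcp x 0.016 tail x -0.0508 3308
[0.3 0.5 0.2] [ 0.14 -0.14  0.09]
pitch 2.45 top height at tcp x 0.0159 tail x -0.0506 3311
[-0.4 -0.   0.8] [ 0.1  -0.12 -0.01]
```

Rotation in the grip works at about 2 N. I'll continue along the arc.

```bash
python3 -m pendant '[0.01,0,0,0.003,0, 0.01,0,0,0.003,0, 0.01,0,0,0.003,0, 0.01,-0.0005,0,0.003,0, 0.01,-0.0005,0,0.003,0, 0.01,-0.0005,0,0.003,0, 0.01,-0.0005,0,0.003,0, 0.01,-0.0005,0,0.003,0, 0.01,-0.001,0,0.003,0, 0.01,-0.001,0,0.003,0, 0.01,-0.001,0,0.003,0]' |grep -v ee
python3 -c "
from h import *
pitch(); s=robot.observe(); print(np.round(s['position'],4),np.round(s['wrist_force'],1),np.round(s['torque'],2))"
```

```text
t: 9.45
position: [0.5196, -0.0025, 0.2836]
wrist_force: [-2.5, 0.8, -0.3]
grip_width: 0.0219
gripper_force: 30.0
pitch 15.84 top height at tcp x 0.0159 tail x -0.0489 3320
[ 0.5197 -0.0024  0.2832] [-1.2 -0.9  0.3] [-0.03 -0.06 -0.09]
```

```bash
python3 -m pendant '[0.01,-0.001,0,0.003,0, 0.01,-0.001,0,0.003,0, 0.01,-0.001,0,0.003,0, 0.01,-0.001,0,0.003,0, 0.01,-0.0013,0,0.003,0, 0.01,-0.0014,0,0.003,0, 0.01,-0.0014,0,0.003,0, 0.01,-0.0015,0,0.003,0, 0.01,-0.0015,0,0.003,0, 0.01,-0.0016,0,0.003,0, 0.01,-0.0017,0,0.003,0]' |grep -v ee
python3 -c "
from h import *
pitch(); s=robot.observe(); print(np.round(s['position'],4),np.round(s['wrist_force'],1),np.round(s['torque'],2))"
```

```text
t: 10.6
position: [0.534, -0.0005, 0.2506]
wrist_force: [-3.6, -0.4, -0.2]
grip_width: 0.0216
gripper_force: 30.0
pitch 30.64 top height at tcp x 0.0163 tail x -0.0448 3248
[ 5.341e-01 -4.000e-04  2.502e-01] [-2.1 -0.9 -0.4] [-0.01  0.03 -0.03]
```

Pitch is now 30.6°. Next I lift off the edge, back out, go down in front of the opening and look.

```bash
python3 -m pendant '[0.01,0,0,-0.01,0, 0.01,0,0,-0.015,0, 0.01,0.03,0,0,0, 0.01,0.04,0,0,0, 0.01,0,0,0.03,0, 0.01,0,0,0.04,0, 0.01,0,0,0.03,0, 0.01,0,0,0.013,0, 0.01,0,0,0,0]' |grep -v ee
python3 - <<'E'
from h import *
k=pitch(); s=where(); p=cab(s['position']); print('cab tcp',p.round(4)); 
im,d=robot.get_image('scene'); cv2.imwrite('pics/s4.png',cv2.resize(im[100:330,220:520,::-1],None,fx=2.6,fy=2.6,interpolation=cv2.INTER_CUBIC))
np.save('s4.npy',d)
E
```

```text
t: 11.55
position: [0.4638, -0.01, 0.1619]
wrist_force: [-1.3, 0.2, -1.5]
grip_width: 0.0217
gripper_force: 30.0
pitch 30.42 top height at tcp x 0.0163 tail x -0.0449 3244
t 11.6 tcp [ 0.4647 -0.01    0.1631] xyaw -172.19 zaxis [-5.e-04 -1.e-04 -1.e+00] F [ 0.81 -0.72 -0.93] w 0.0219 gf 30.0 q [-0.26  0.2   0.2   2.05 -0.05  0.89  1.68]
cab tcp [-2.546e-01 -1.000e-04  1.631e-01]
```

View pics/s4.png

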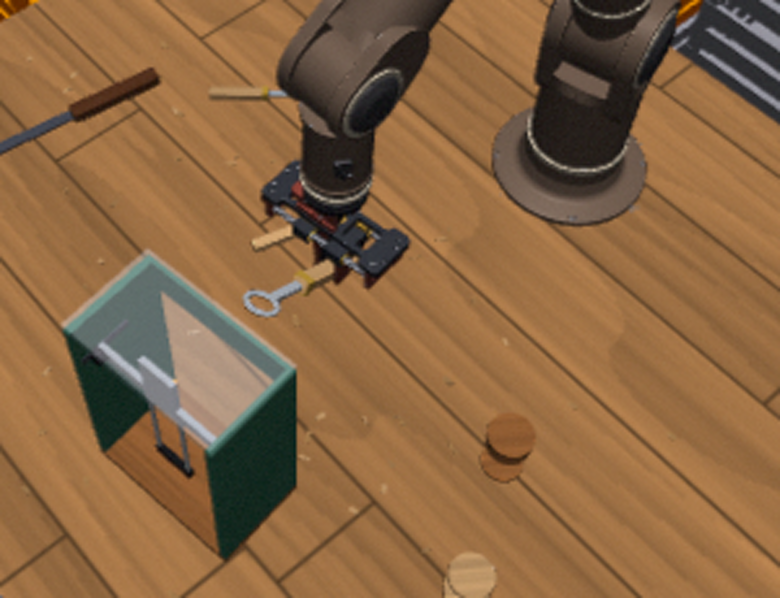

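Scene crop: the gauge is tipped ring-up with its ring at crop (262,302), level with the opening. Before going in, I'll check from depth how far the wrist overhangs the roof and lip, and where the hook plate is.

Run:
```python
from h import *
s=robot.observe(); t=np.array(s['position']); R=np.array(s['ee_rot'])
v,u=np.mgrid[:400,:640]
for n in('scene','top'):
    c=robot.camera_info(n); 
    d=np.load('s4.npy') if n=='scene' else robot.get_image('top')[1]
    P=cloud(c,d,d>0); q=(P-t)@R; q[:,0]*=-1;q[:,2]*=-1  # fwd, y, up
    for lo,hi in((.03,.045),(.045,.06),(.06,.09),(.09,.14)):
        m=(q[:,0]>lo)&(q[:,0]<hi)&(abs(q[:,1])<.13)&(q[:,2]>.045+ .6*q[:,0])&(P[:,2]>.2)&(np.r_[[cab(p)[0] for p in P]]<-.09)
        if m.sum(): print(n,lo,'min up',np.percentile(q[m,2],[0,2,10]).round(3),m.sum())
    # hook plate cloud behind view
    if n=='scene':
        C=np.array([cab(p) for p in P]); m=(abs(C[:,1])<.022)&(C[:,0]>-.02)&(C[:,0]<.06)&(C[:,2]>.23)&(C[:,2]<.305)
        print('pl',m.sum(),np.percentile(C[m,0],[5,50,95]) if m.any() else '')
```

```text
scene 0.03 min up [0.081 0.09  0.118] 1115
scene 0.045 min up [0.337 0.343 0.35 ] 110
pl 0 
top 0.03 min up [0.119 0.353 0.373] 227
top 0.045 min up [0.355 0.355 0.36 ] 14
```

```bash
python3 -m pendant '[0.01,-0.01,0,0.003,0, 0.01,-0.02,0,0,0, 0.01,-0.02,0,0,0, 0.01,-0.015,0,0,0, 0.01,-0.01,0,0,0, 0.01,-0.01,0,0,0, 0.01,-0.01,0,0,0, 0.01,-0.005,0,0,0, 0.01,0,0,0,0]' |grep -v ee
python3 - <<'E'
from h import *
k=pitch(); s=where(); p=cab(s['position']); print('cab tcp',p.round(4), 'far rod x',p[0]+.145)
im,d=robot.get_image('top'); cv2.imwrite('pics/t5.png',cv2.resize(im[60:180,200:330,::-1],None,fx=5,fy=5,interpolation=cv2.INTER_CUBIC))
E
```

```text
t: 12.6
position: [0.5641, 0.0037, 0.1599]
wrist_force: [-0.3, -0.4, -2.0]
grip_width: 0.0218
gripper_force: 30.0
pitch 30.44 top height at tcp x 0.0163 tail x -0.0448 3247
t 12.65 tcp [0.5636 0.0036 0.1598] xyaw -172.19 zaxis [-4.e-04 -1.e-04 -1.e+00] F [-0.1   0.37 -1.52] w 0.0217 gf 30.0 q [-0.25  0.37  0.2   1.83 -0.09  0.95  1.7 ]
cab tcp [-1.548e-01 -1.000e-04  1.598e-01] far rod x -0.009795471689662771
```

View pics/t5.png

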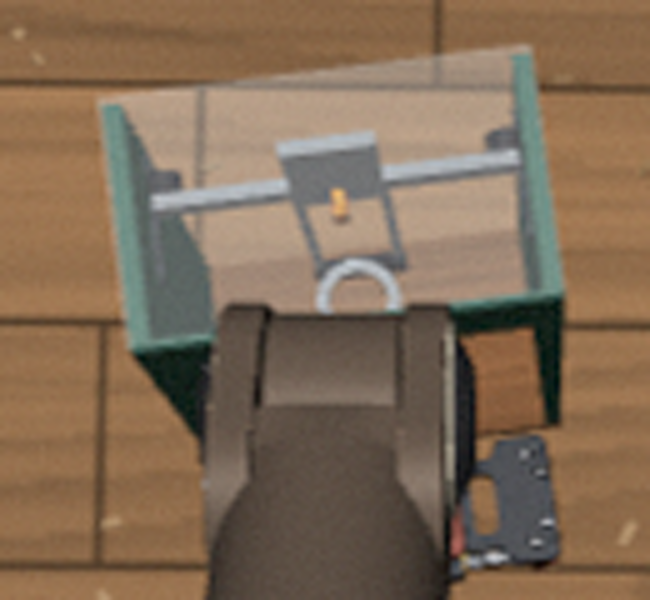

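Top crop: the ring is inside, past the lip. Its far rod is at crop (357,264) and the orange hook spans crop (342,187) to (339,221). I'll take the relative offset from the same view.

Run:
```python
from h import *
c=robot.camera_info('top'); im=cv2.imread('pics/t5.png'); hsv=cv2.cvtColor(im,cv2.COLOR_BGR2HSV)
m=(hsv[...,0]>8)&(hsv[...,0]<24)&(hsv[...,1]>140)&(hsv[...,2]>120); m[:170]=0;m[235:]=0;m[:,:310]=0;m[:,370:]=0
v,u=np.nonzero(m); print('orange',u.min(),u.max(),v.min(),v.max(),u.mean(),v.mean(),m.sum())
f=lambda x,y,z:cab(plane(c,[(200+x/5-.4,60+y/5-.4)],z)[0]).round(4)
print('hook front foot',f(u[v>v.max()-4].mean(),v.max(),.2415),'hook rear/plate',f(u[v<v.min()+4].mean(),v.min(),.2485), 'mean',f(u.mean(),v.mean(),.25))
r=(hsv[...,1]<60)&(hsv[...,2]>140); r[:252]=0; r[305:]=0; r[:,:310]=0; r[:,412:]=0
v,u=np.nonzero(r); print('ring u',u.min(),u.max(),'far v',v.min())
zr=.2503
far=v[abs(u-(u.min()+u.max())/2)<6]; print('ring centre line/far edge',f((u.min()+u.max())/2,far.min(),zr), 'sides',f(u.min(),290,.24),f(u.max(),290,.24))
print('plate top front edge',f(282,157,.31),f(378,143,.31))
```

```text
Traceback (most recent call last):
ValueError: zero-size array to reduction operation minimum which has no identity
```

Run:
```python
from h import *
c=robot.camera_info('top'); im=cv2.imread('pics/t5.png'); hsv=cv2.cvtColor(im,cv2.COLOR_BGR2HSV)
print(hsv[180:230:5,340].tolist())
m=(hsv[...,1].astype(int)>110)&(hsv[...,2]>150); m[:170]=0;m[235:]=0;m[:,:320]=0;m[:,360:]=0
v,u=np.nonzero(m); print('orange',u.min(),u.max(),v.min(),v.max(),u.mean(),v.mean(),m.sum())
f=lambda x,y,z:cab(plane(c,[(200+x/5-.4,60+y/5-.4)],z)[0]).round(4)
print('hook front foot',f(u[v>v.max()-4].mean(),v.max(),.2415),'hook rear/plate',f(u[v<v.min()+4].mean(),v.min(),.2485), 'mean',f(u.mean(),v.mean(),.25))
r=(hsv[...,1]<60)&(hsv[...,2]>140); r[:252]=0; r[305:]=0; r[:,:310]=0; r[:,412:]=0
v,u=np.nonzero(r); print('ring u',u.min(),u.max(),'far v',v.min())
far=v[abs(u-(u.min()+u.max())/2)<6]; print('ring centre line/far edge',f((u.min()+u.max())/2,far.min(),.2503), 'sides',f(u.min(),290,.24),f(u.max(),290,.24))
print('plate top front edge',f(282,157,.31),f(378,143,.31))
```

```text
[[111, 15, 117], [15, 9, 118], [18, 103, 189], [18, 121, 227], [18, 119, 222], [16, 129, 219], [17, 126, 216], [14, 109, 169], [11, 77, 129], [14, 67, 160]]
orange 333 344 191 214 338.7843137254902 202.41176470588235 204
hook front foot [0.0185 0.0029 0.2415] hook rear/plate [0.029  0.0023 0.2485] mean [0.0222 0.0021 0.25  ]
ring u 310 411 far v 252
ring centre line/far edge [-0.0069 -0.006   0.2503] sides [-0.0206  0.0238  0.24  ] [-0.0275 -0.03    0.24  ]
plate top front edge [0.03   0.0247 0.31  ] [ 0.0312 -0.0246  0.31  ]
```

By camera the plate front is about 30 mm and the hook's tip front about 11 mm in cabinet x. The ring's outer edge is near -8 mm, and the ring sits about 5 mm to the -y side of the hook. I'll raise 30 mm, shift +4 mm in y, move forward, then feel for the plate.

```bash
python3 -m pendant '[0.01,0,0.002,-0.01,0, 0.01,0,0.002,-0.01,0, 0.01,0,0,-0.01,0, 0.01,-0.008,0,0,0, 0.01,-0.008,0,0,0, 0.01,-0.008,0,0,0, 0.01,-0.004,0,0,0, 0.01,0,0,0,0]' |grep -v ee
python3 - <<'E'
from h import *
k=pitch(); s=where(); p=cab(s['position']); print('cab tcp',p.round(4), 'far rod x',p[0]+.145); F=s['wrist_force']; print('F cab',cab(np.r_[np.array(F[:2])+CC,F[2]]).round(2),s['torque'])
E
```

```text
t: 13.5
position: [0.5912, 0.0115, 0.1892]
wrist_force: [-0.3, -0.6, -1.7]
grip_width: 0.0217
gripper_force: 30.0
pitch 30.45 top height at tcp x 0.0162 tail x -0.0447 3247
t 13.55 tcp [0.5908 0.0113 0.1893] xyaw -172.19 zaxis [-1.e-03 -3.e-04 -1.e+00] F [-0.47 -0.51 -1.75] w 0.0219 gf 30.0 q [-0.26  0.38  0.2   1.73 -0.09  1.03  1.69]
cab tcp [-0.1267  0.0039  0.1893] far rod x 0.018292385695649255
F cab [-0.53 -0.44 -1.75] [ 0.04331888  0.1343444  -0.01925214]
```

```bash
for i in 1; do python3 -m pendant '[0.01,-0.0015,0,0,0, 0.01,-0.0015,0,0,0, 0.01,0,0,0,0]' |grep -E "pos|force"; done; python3 -m pendant '[0.01,-0.0015,0,0,0, 0.01,-0.0015,0,0,0, 0.01,0,0,0,0]' |grep -E "pos|force"; python3 -c "
from h import *
pitch()"
```

```text
position: [0.5939, 0.0118, 0.19]
wrist_force: [0.6, 0.1, -2.2]
gripper_force: 30.0
position: [0.597, 0.0123, 0.19]
wrist_force: [-0.4, -0.1, -2.5]
gripper_force: 30.0
pitch 30.41 top height at tcp x 0.0162 tail x -0.0448 3240
```

```bash
for r in 1; do python3 -m pendant '[0.01,-0.001,0,0,0, 0.01,-0.001,0,0,0, 0.01,0,0,0,0]' |grep -E "pos|wrist"; python3 -m pendant '[0.01,-0.001,0,0,0, 0.01,-0.001,0,0,0, 0.01,0,0,0,0]' |grep -E "pos|wrist"; done; python3 -c "
from h import *
for i in range(3):
  pitch(); s=robot.observe(); print(np.round(s['wrist_force'],2),np.round(s['torque'],2))"
```

```text
position: [0.5989, 0.0125, 0.1899]
wrist_force: [0.7, -0.2, -1.4]
position: [0.6009, 0.0128, 0.1899]
wrist_force: [-0.2, 0.3, -1.4]
pitch 30.4 top height at tcp x 0.0162 tail x -0.0448 3239
[ 1.05 -0.05 -1.19] [-0.    0.05  0.01]
pitch 30.39 top height at tcp x 0.0162 tail x -0.0448 3238
[-0.23  0.51 -1.78] [-0.01  0.13 -0.02]
pitch 30.37 top height at tcp x 0.0162 tail x -0.0448 3241
[ 0.51  0.09 -1.29] [0.04 0.09 0.03]
```

```bash
python3 -m pendant '[0.01,-0.001,0,0,0, 0.01,-0.001,0,0,0, 0.01,0,0,0,0]' |grep -E "pos|wrist"; python3 -c "
from h import *
for i in range(3):
  pitch(); s=robot.observe(); print(np.round(s['wrist_force'],2),np.round(s['torque'],2))"
```

```text
position: [0.6024, 0.0129, 0.1897]
wrist_force: [-2.6, -0.7, -2.2]
pitch 30.57 top height at tcp x 0.0162 tail x -0.0447 3238
[-1.79  0.69 -0.85] [0.01 0.29 0.03]
pitch 30.63 top height at tcp x 0.0163 tail x -0.0448 3240
[-1.51  0.23 -2.33] [0.02 0.33 0.01]
pitch 30.55 top height at tcp x 0.0162 tail x -0.0448 3237
[-1.46  0.19 -2.57] [ 0.01  0.39 -0.  ]
```

```bash
python3 -m pendant '[0.01,-0.001,0,0,0, 0.01,0,0,0,0]' |grep -E "pos|wrist"; python3 -c "
from h import *
for i in range(3):
  pitch(); s=robot.observe(); print(np.round(s['wrist_force'],2),np.round(s['torque'],2))"
```

```text
position: [0.6028, 0.013, 0.1894]
wrist_force: [-5.2, -0.4, -2.2]
pitch 30.78 top height at tcp x 0.0163 tail x -0.0447 3241
[-4.79 -0.83 -2.23] [-0.07  0.89 -0.01]
pitch 30.72 top height at tcp x 0.0162 tail x -0.0449 3248
[-4.23 -0.51 -2.31] [-0.13  0.94  0.05]
pitch 30.73 top height at tcp x 0.0162 tail x -0.0448 3246
[-4.83 -0.18 -2.27] [-0.04  0.91  0.  ]
```

Plate felt at TCP x ≈ 0.6015, with 5 N at most. I'll back off about 2.5 mm from there to centre the rod in the 12 mm gap, then lower while watching the force.

```bash
python3 -m pendant '[0.01,0.0025,0,0,0, 0.01,0.0025,0,0,0, 0.01,0,0,0.004,0, 0.01,0,0,0.004,0, 0.01,0,0,0.003,0, 0.01,0,0,0.002,0, 0.01,0,0,0,0]' |grep -E "pos|wrist"; python3 -m pendant '[0.01,0,0,0.0015,0, 0.01,0,0,0.0015,0, 0.01,0,0,0,0]' |grep -E "pos|wrist"; python3 -c "
from h import *
for i in range(2):
  pitch(); s=robot.observe(); print(np.round(s['wrist_force'],2),np.round(s['torque'],2))"
```

```text
position: [0.5986, 0.0125, 0.1765]
wrist_force: [-0.3, 0.2, -1.7]
position: [0.5987, 0.0124, 0.1738]
wrist_force: [0.4, 0.4, -1.6]
pitch 30.38 top height at tcp x 0.0162 tail x -0.0448 3239
[-0.13 -0.29 -2.3 ] [ 0.04  0.12 -0.01]
pitch 30.4 top height at tcp x 0.0162 tail x -0.0448 3240
[ 0.11 -1.04 -1.91] [-0.05  0.11 -0.04]
```

```bash
python3 -m pendant '[0.01,0,0,0.0015,0, 0.01,0,0,0.0015,0, 0.01,0,0,0,0]' |grep -E "pos|wrist"; python3 -m pendant '[0.01,0,0,0.0015,0, 0.01,0,0,0.0015,0, 0.01,0,0,0,0]' |grep -E "pos|wrist"; python3 -c "
from h import *
for i in range(2):
  pitch(); s=robot.observe(); print(np.round(s['wrist_force'],2),np.round(s['torque'],2))"
```

```text
position: [0.5986, 0.0125, 0.1707]
wrist_force: [0.2, 0.1, -2.2]
position: [0.5986, 0.0125, 0.1677]
wrist_force: [0.8, 0.2, -1.6]
pitch 30.4 top height at tcp x 0.0162 tail x -0.0448 3249
[-0.47 -0.75 -2.05] [-0.02  0.02  0.06]
pitch 30.39 top height at tcp x 0.0162 tail x -0.0448 3232
[ 0.09 -0.75 -1.82] [ 0.05  0.06 -0.02]
```

```bash
python3 -m pendant '[0.01,0,0,0.0015,0, 0.01,0,0,0.0015,0, 0.01,0,0,0,0]' |grep -E "pos|wrist"; python3 -m pendant '[0.01,0,0,0.0015,0, 0.01,0,0,0.001,0, 0.01,0,0,0,0]' |grep -E "pos|wrist"
python3 - <<'E'
from h import *
for i in range(2):
  pitch(); s=robot.observe(); print(np.round(s['wrist_force'],2),np.round(s['torque'],2))
im,d=robot.get_image('top'); cv2.imwrite('pics/t6.png',cv2.resize(im[65:135,215:320,::-1],None,fx=7,fy=7,interpolation=cv2.INTER_CUBIC))
E
```

```text
position: [0.5986, 0.0125, 0.1647]
wrist_force: [-0.0, 0.2, -0.7]
position: [0.599, 0.0124, 0.1625]
wrist_force: [-0.5, 0.5, -0.1]
pitch 30.64 top height at tcp x 0.0162 tail x -0.0448 3241
[ 0.91  0.08 -1.33] [ 0.05 -0.12  0.03]
pitch 30.6 top height at tcp x 0.0162 tail x -0.0448 3245
[ 0.46 -0.43 -0.1 ] [ 0.05 -0.17  0.05]
```

View pics/t6.png

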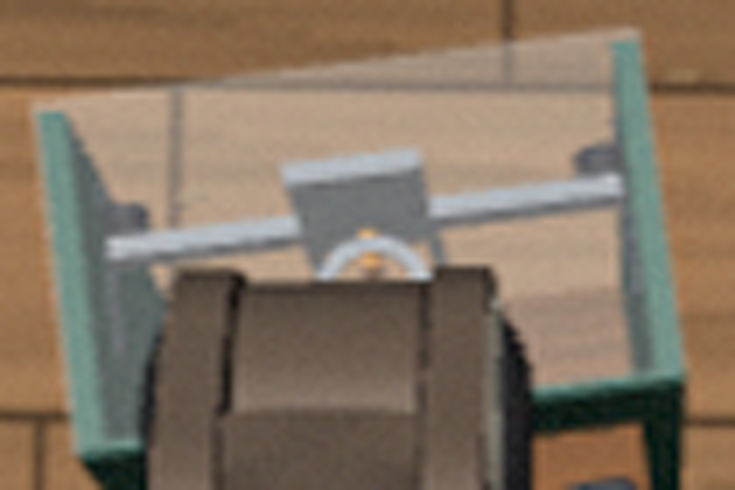

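Top crop: the ring's far rod lies behind the upturned tip. Orange shows both inside the hole, at crop (370,265), and behind the rod at (368,235), so it is seated. I'll swing the handle down a little about the hook, then let go.

```bash
python3 -m pendant '[0.01,-0.0015,0,0.0025,0, 0.01,-0.0016,0,0.0027,0, 0.01,-0.0017,0,0.0026,0, 0.01,-0.0017,0,0.0025,0, 0.01,0,0,0,0]' |grep -E "pos|wrist"
python3 - <<'E'
from h import *
pitch(); s=where(); print(cab(s['position']).round(4))
E
```

```text
position: [0.6053, 0.0133, 0.1517]
wrist_force: [0.3, -0.5, 1.1]
pitch 35.14 top height at tcp x 0.0162 tail x -0.0425 3176
t 18.85 tcp [0.6052 0.0133 0.1518] xyaw -172.19 zaxis [-4.e-04 -1.e-04 -1.e+00] F [ 1.1   0.   -0.14] w 0.0217 gf 30.0 q [-0.25  0.45  0.2   1.73 -0.1   0.97  1.7 ]
[-0.1122  0.0039  0.1518]
```

Pitch is 35° with the forces low. Releasing now, then waiting for it to settle before backing off.

```bash
python3 -m pendant '[0.06,0,0,0,0, 0.06,0,0,0,0, 0.06,0,0,0,0, 0.06,0,0,0,0, 0.06,0,0,0,0, 0.06,0.005,0,0,0, 0.06,0.02,0,0,0, 0.06,0.03,0,0,0, 0.06,0.04,0,0,0, 0.06,0.04,0,0,0, 0.06,0.04,0,0,0,0.06,0,0,0,0]' |grep -v ee
python3 -m pendant '[0.06,0.03,0,-0.02,0, 0.06,0.03,0,-0.02,0, 0.06,0,0,0,0, 0.06,0,0,0,0, 0.06,0,0,0,0, 0.06,0,0,0,0, 0.06,0,0,0,0]' |grep -v ee
python3 - <<'E'
from h import *
a=robot.get_image('top')[0]; im,d=robot.get_image('scene'); 
A=cv2.resize(a[65:145,215:320,::-1],(525,400),interpolation=cv2.INTER_CUBIC); B=cv2.resize(im[180:330,235:345,::-1],(293,400),interpolation=cv2.INTER_CUBIC)
cv2.imwrite('pics/f7.png',np.hstack([A,B])[:,:800])
E
```

```text
t: 20.05
position: [0.4264, -0.0114, 0.1517]
wrist_force: [0.7, -0.4, -0.7]
grip_width: 0.0598
gripper_force: 0.0
t: 20.75
position: [0.3726, -0.0185, 0.1915]
wrist_force: [-0.3, 0.0, 0.1]
grip_width: 0.06
gripper_force: 0.0
```

View pics/f7.png

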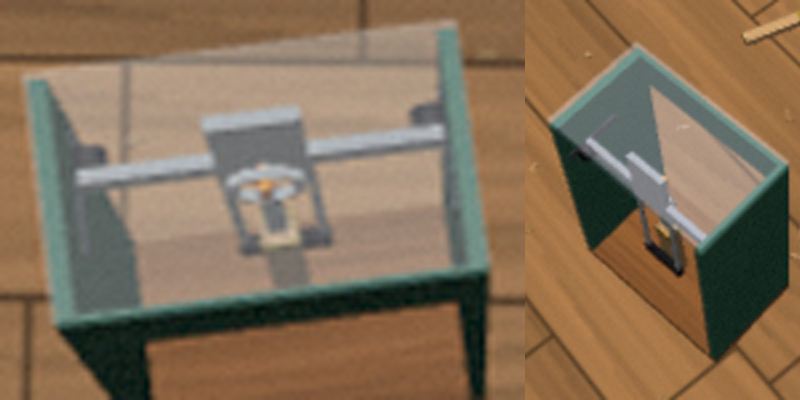

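The gauge hangs on the hook: ring over the orange tip at (265,185), handle against the rest at (275,240). I'll wait, confirm it's still, and hand in.

```bash
python3 -m pendant '[0.06,0,0,0,0, 0.06,0,0,0,0, 0.06,0,0,0,0, 0.06,0,0,0,0, 0.06,0,0,0,0, 0.06,0,0,0,0, 0.06,0,0,0,0, 0.06,0,0,0,0, 0.06,0,0,0,0, 0.06,0,0,0,0, 0.06,0,0,0,0, 0.06,0,0,0,0]' >/dev/null
python3 - <<'E'
from h import *
a=robot.get_image('top')[0][65:145,215:320].astype(int)
for _ in range(6): b=robot.get_image('top')[0][65:145,215:320].astype(int)
print('max diff',abs(a-b).max(),abs(a-b).mean())
print(robot.observe()['t']); print(robot.job_done())
E
```

```text
max diff 23 2.07484126984127
22.4
the job is handed in; nothing more can be done
None
```

I hung the large ring gauge on the hook in the cabinet, released it and handed the job in at 22.4 s; the last pictures showed it hanging with no visible movement, and the hand-in call returned no verdict.

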